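# Open the dowel-pin jar

### The arm

A 6-joint arm with a two-finger parallel gripper is mounted at the origin on a cart in front of the work surface, level with it; the furniture and walls round the work are solid. World frame = base frame: x ahead of the robot, y to its left, z up, the work surface at z = 0. Lengths are in m, angles in degrees, forces in N, time in s.
With the tool pointing down it reaches from about 0.35 to 0.775 m from the base axis. Payload 5.5 kg.
Tool frame: the origin (TCP) lies at the very end of the fingers, on their centre line; the grasp point (between the pads) lies 19 mm behind it (ctrl.hold_point_z is the distance from the TCP to the grasp point, in m); z points along the fingers, y is the line along which they close (so a half turn about z gives the same grasp; the last joint's range is limited). The gripper opens to 85 mm and grips with 20 to 120 N. Pads are 22 mm wide; open, the fingers measure 114 mm over their backs; the gripper's body (76 mm by 85 mm) begins 54 mm behind the grasp point. The pads swing forward as they close: fully open they stand 13 mm farther back than shut.
Start: joints at [-84.488, 17.945, 2.641, 74.691, 0, 82.002], TCP at [0.134, -0.559, 0.231] pointing down, gripper open.
Joint ranges: [-158.12, 158.12], [-49.38, 96.58], [-58.88, 72.47], [-126.05, 133.96], [-84.25, 85.87], [-180, 180]. Speed limits (degrees/s): [147.25, 147.25, 180, 180, 180, 180].

### API

Orientations are given as [roll, pitch, yaw] about the fixed x, y, z axes, in that order (R = Rz(yaw) Ry(pitch) Rx(roll)).
In Python, from workcell import ctrl gives the robot as it stands. The module is installed in compiled form; this text tells all that it offers.
- The arm moves only by the tool servo_tool, never from a script. Its argument "motion" is a list of rows, each a list of 4 numbers: the shift along the tool's x, y, z in cm, then the turn about the tool's z in degrees. In form: [[dx, dy, dz, turn], ...]. A call has 1 to 5 rows; each row is the pose to reach, as a shift and turn from the pose commanded when the call began, along the tool's axes at that moment; what a row does not reach only later rows make up. A row lasts 1/10 s, in which the tool goes at most 50 mm and 8.59 degrees, less where a joint would pass 70% of its speed; a pose out of reach is approached as far as the arm can. A call with a gripper value outside its range is refused whole. "gripper" is the opening, from 0 (shut) to 1 (fully open), set as the call begins (left out, the last holds). The fingers move at their own pace and stop on an object; "grip_force" is the grip in N (left out, the last holds). Time passes only in rows, so rows that repeat a pose let the fingers close. It gives the time, the measured TCP pose, the force, the opening and the grip force at its end, in the units of the state.
- ctrl.sense(): the state, without advancing time (a new reading comes with each control period).
- ctrl.get_image(name): name is "scene" or "top" or "wrist"; returns (picture, depth): 400x640x3 uint8, red, green, blue; 400x640 float32, m along the optical axis (not along the pixel's ray), 0 where there is no reading.
- ctrl.get_calibration(name): a dict with "fx", "fy", "cx", "cy" (pixels), "world_from_camera" (4x4, takes a point from camera to world coordinates); the wrist camera has in their place "T_tool_cam" (4x4, takes a point from camera to tool coordinates, whose origin is the TCP and whose axes are the flange's). Camera axes: x right, y down, z forward; pixel columns grow to the right and rows downward; lengths in m; the calibration is good to about 2 mm. The wrist camera is an equidistant fisheye: a pixel r from the principal point sees the ray r / f radians off the axis. A picture is of the moment at which its call begins: read the wrist's pose just before it. get_calibration takes no time and is no camera call.
- ctrl.finish_job(): hands the job in; it is judged then, once.
The state is a dict: "t": time; "joints": joint angles; "joint_vel": joint speeds; "joint_torque": joint torques, N m; "position": TCP position; "tcp_rot": TCP orientation; "force": force on the tool from outside, world axes, zero at the start; "moment": the same for the moment, N m; "gripper_width": finger opening in m; "finger_force": force on a finger pad.
Only numpy, scipy, OpenCV 4.12 (cv2) and the standard library are available. Lean on these libraries where they do the work, as an engineer would, in place of code of your own. Each camera call takes 0.05 s, during which the arm holds its last target. There are 200 camera calls.

### The job

Open the jar of dowel pins: unscrew its orange cap anticlockwise until the thread is free, lift the cap away and set it down, right way up, on the middle of the round cork mat. Do not drop the cap, and leave the blue-capped jar alone, with its cap on.

Things in the scene. Friction and masses are not known exactly. Their poses are not given: they have to be found in the camera images.
- orange_cap: Loose orange ribbed screw cap, 58 mm diameter, 34 mm high, 50 g. Origin: centre of its underside, 100 mm above the bench when closed; z up, x along the white stripe on its top. Grip it across the diameter from above, any direction, about 10 mm below its top. In one grip, turn it 85 to 115 degrees anticlockwise (from above) and it is free to lift; it turns easily and need not rise as it turns.
- orange_jar: Clear jar of wooden pins, 68 mm diameter, in a 96x96x24 mm block fixed to the bench. Origin: centre of the block's underside, z up the jar's axis. Rim at 116 mm, shoulder at 87 mm; lift the cap 20 mm to clear the rim. Turn from jar's x to cap's x, anticlockwise: 0 tight, 3 to 20 degrees at the start, thread holds the cap to about 70, surely free from 80 to a stop at about 148.
- cork_mat: Round cork mat, 130 mm in diameter, 5 mm thick, fixed to the bench to the left of the jars. Origin: centre of its underside.
- blue_cap: Blue screw cap of the same shape and size, closed on a like jar (brass pins in it) in a like block; to be left alone. Origin: centre of its underside, 100 mm above the bench; its jar is straight below.
Things that resemble listed ones, but are neither listed nor needed, are in the scene too. What is meant by the cork_mat is not black, pink or white, and is the larger of those in its own colour.

How it is judged (in metres and radians):
On the way, in this order (a step that is already met when the one before it is completed fails the run):
1. the orange cap is unscrewed (turned to more than 65 degrees from tight) while still down on its jar (angle between the x axis of orange_cap and the x axis of orange_jar, either way round above 1.13 rad and z of orange_cap in the frame of orange_jar below 0.112 m and horizontal distance between orange_cap and orange_jar below 0.012 m), for 0.04 s.
2. the orange cap is lifted clear of the jar's rim (z of orange_cap in the frame of orange_jar above 0.12 m), for 0.1 s.
At the end, for the whole second after the job is handed in: The orange cap lies at rest on the cork mat, right way up (within 10 degrees), its centre within 30 mm of the mat's centre; the blue cap is still on its jar, within 10 mm of where it was (horizontal distance between orange_cap and cork_mat below 0.03 m and z of orange_cap in the frame of cork_mat between 0.002 and 0.012 m and angle between orange_cap's own z axis and vertical below 0.17 rad and linear speed of orange_cap below 0.02 m/s and distance of blue_cap from where it was at the start of the episode below 0.01 m); the robot touches nothing.
It fails at once if the blue cap is moved by more than 10 mm (distance of blue_cap from where it was at the start of the episode above 0.01 m).
It fails at once if the orange cap is dropped (let go more than 30 mm above the mat, clear of its jar) (contact force between orange_cap and anything else below 0.02 N and contact force between orange_cap and the fingers below 0.02 N and horizontal distance between orange_cap and orange_jar above 0.07 m and z of orange_cap in the frame of cork_mat above 0.035 m).
It also fails if it takes over 45 s, if anything falls off the work surface, if the arm or the gripper's body presses on something with over 40 N, if the wrist force passes 120 N, or if a joint passes its speed limit or range.

## Working session

There is one attempt and no reset: what is moved stays moved. The work goes in short steps, Python scripts to look and compute and a tool call to move; the robot and the scene stay as the last step left them, time stands still between calls to the robot, and variables do not carry over. Pictures are saved under pics/ and viewed, at most 10 in all, crops included, and the job is handed in when it is done.

Besides the shell and the picture viewer there is one more tool, called after "Emit:" in YAML: its name, and indented under it one key for each argument. servo_tool: Moves the arm, as the interface text tells. Its arguments: {"type":"object","properties":{"motion":{"type":"array","items":{"type":"array","items":{"type":"number"}}},"gripper":{"type":"number"},"grip_force":{"type":"number"}},"required":["motion"]}

```bash
mkdir -p pics; python3 - <<'E'
from workcell import ctrl
import cv2,numpy as np
s=ctrl.sense();print(s['position'],s['tcp_rot'],s['joints'],s['t'],s['gripper_width'])
for n in ['top','scene']:
    im,d=ctrl.get_image(n);cv2.imwrite(f'pics/{n}.png',im[:,:,::-1]);np.savez(f'{n}.npz',im=im,d=d,**ctrl.get_calibration(n))
    print(n,ctrl.get_calibration(n))
E
```

```text
[ 0.13425787 -0.55856417  0.23037747] [-1.79893745e+02 -1.51411792e-02  1.35095192e+01] [-8.44896583e+01  1.79919066e+01  2.57411068e+00  7.46895327e+01
  2.07454320e-04  8.20008083e+01] 0.0 0.08524515924289673
top {'fx': 467.74660391549173, 'fy': 467.74660391549173, 'cx': 316.3454687983971, 'cy': 198.5932249669826, 'world_from_camera': array([[ 2.56183313e-02, -9.92476402e-01,  1.19725909e-01,
         3.88718865e-01],
       [-9.99664642e-01, -2.58868650e-02, -6.87926194e-04,
         5.17209109e-02],
       [ 3.78207895e-03, -1.19668134e-01, -9.92806745e-01,
         1.50081050e+00],
       [ 0.00000000e+00,  0.00000000e+00,  0.00000000e+00,
         1.00000000e+00]])}
scene {'fx': 434.0221999243383, 'fy': 434.0221999243383, 'cx': 320.74509689611756, 'cy': 190.79856815500537, 'world_from_camera': array([[-0.62473809, -0.42821287,  0.65294414, -0.23741124],
       [-0.78047587,  0.31711485, -0.53879086,  0.72875447],
       [ 0.0236589 , -0.84621032, -0.53232354,  0.74488628],
       [ 0.        ,  0.        ,  0.        ,  1.        ]])}
```

View pics/top.png

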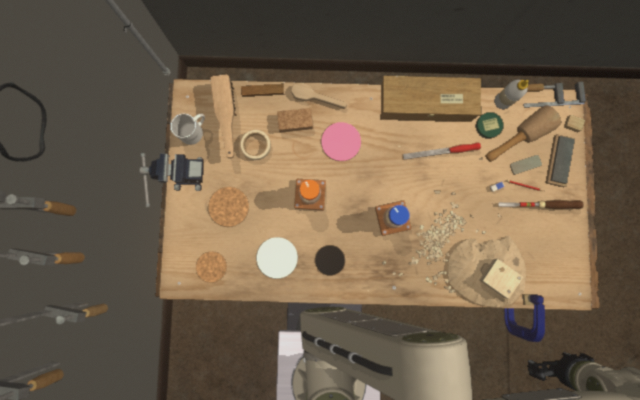

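View pics/scene.png

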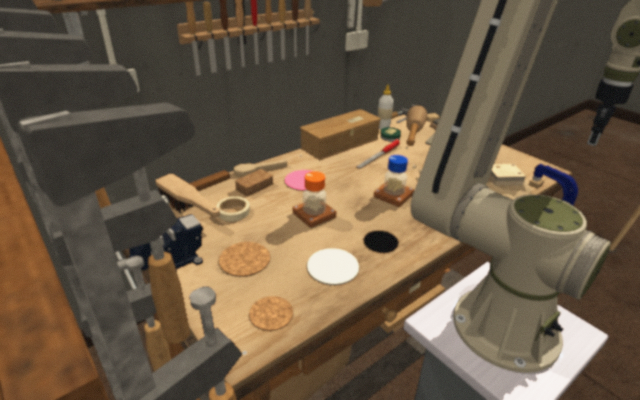

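Top view: orange cap at (310,190) on its block (310,195), blue cap at (399,215), the larger cork mat at (228,207), and a smaller cork decoy at (211,266). The scene view agrees.

```bash
cat > h.py <<'E'
import numpy as np,cv2
def ray(c,u,v,z):
    T=c['world_from_camera'];d=T[:3,:3]@np.array([(u-c['cx'])/c['fx'],(v-c['cy'])/c['fy'],1]);o=T[:3,3]
    return o+d*(z-o[2])/d[2]
def blob(m,box):
    u0,v0,u1,v1=box;k=np.zeros_like(m);k[v0:v1,u0:u1]=m[v0:v1,u0:u1]
    cs,_=cv2.findContours(k,cv2.RETR_EXTERNAL,cv2.CHAIN_APPROX_NONE);return max(cs,key=cv2.contourArea)
E
python3 - <<'E'
from h import *
from workcell import ctrl
for n,boxes in [('top',dict(o=(290,170,335,210),b=(380,195,420,235),m=(200,180,252,232))),('scene',dict(o=(295,165,335,200),b=(380,150,415,180),m=(210,235,280,280)))]:
    c=np.load(n+'.npz');hsv=cv2.cvtColor(c['im'],cv2.COLOR_RGB2HSV)
    o=cv2.inRange(hsv,(3,190,130),(16,255,255));b=cv2.inRange(hsv,(105,150,60),(125,255,255));m=cv2.inRange(hsv,(5,110,60),(18,255,255))
    for k,mask,z in [('o',o,.134),('b',b,.134),('m',m,.005)]:
        ct=blob(mask,boxes[k]);P=np.array([ray(c,*p[0],z)[:2] for p in ct],np.float32)
        (x,y),r=cv2.minEnclosingCircle(P);e=cv2.fitEllipse(P);print(n,k,cv2.boundingRect(ct),'circ',x,y,r,'ell',e[0],e[1])
        if k=='o':
            u,v,w,h=cv2.boundingRect(ct);d=c['d'][v:v+h,u:u+w];print('min depth',d[d>0].min())
c=np.load('top.npz')
cr=[c['im'][165:225,280:340],c['im'][180:240,200:260]]
cv2.imwrite('pics/crop.png',cv2.resize(np.hstack(cr),None,fx=6,fy=6,interpolation=cv2.INTER_CUBIC)[:,:,::-1]);print(ctrl.hold_point_z)
E
```

```text
top o (301, 181, 17, 18) circ 0.5810513496398926 0.07289276272058487 0.027014529332518578 ell (0.5792714357376099, 0.07217132300138474) (0.048539333045482635, 0.05021067336201668)
min depth 1.3714107
top b (391, 207, 17, 17) circ 0.5124683976173401 -0.19240884482860565 0.02536812052130699 ell (0.5109379291534424, -0.19319972395896912) (0.044571202248334885, 0.0491313636302948)
top m (208, 186, 41, 41) circ 0.5373052358627319 0.3335566222667694 0.0664939284324646 ell (0.5372851490974426, 0.33351367712020874) (0.12940919399261475, 0.12950961291790009)
scene o (306, 172, 19, 19) circ 0.5634201765060425 0.09255354106426239 0.049095459282398224 ell (0.5604507923126221, 0.0923018679022789) (0.050087813287973404, 0.09780862182378769)
min depth 1.1879227
scene b (389, 156, 18, 16) circ 0.49586451053619385 -0.16875675320625305 0.04933854192495346 ell (0.4952485263347626, -0.16856394708156586) (0.04784620925784111, 0.0990295484662056)
scene m (210, 235, 70, 45) circ 0.5486875176429749 0.3248334228992462 0.11101000756025314 ell (0.5463665127754211, 0.32622969150543213) (0.17982709407806396, 0.1919109970331192)
0.0187
```

View pics/crop.png

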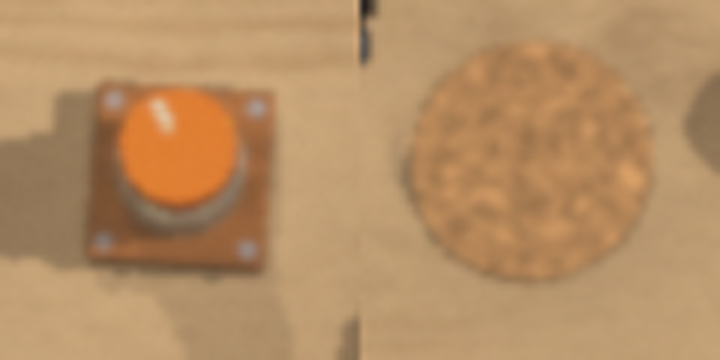

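Cap at about (0.580, 0.073) and mat at (0.537, 0.334). Now I'll move above the cap.

Emit:
servo_tool:
  motion:
    - [3.0, -2.6, -1, 0]
    - [6.6, -5.8, -2, 0]
    - [10.4, -9.1, -2, 0]
    - [14.2, -12.4, -2, 0]
    - [18, -15.8, -2, 0]
  gripper: 1

```text
t: 0.6
position: [0.2721, -0.363, 0.251]
tcp_rot: [-180.0, -0.0, 13.5]
force: [0.8, 0.3, 0.5]
gripper_width: 0.0852
finger_force: 0.0
```

Emit:
servo_tool:
  motion:
    - [3.8, -3.3, 0, 0]
    - [7.6, -6.6, 0, 0]
    - [11.4, -9.9, 0, 0]
    - [15.2, -13.2, 0, 0]
    - [19, -16.6, 0, 0]

```text
t: 1.1
position: [0.4168, -0.159, 0.2512]
tcp_rot: [180.0, -0.0, 13.5]
force: [1.6, -1.3, -0.5]
gripper_width: 0.0852
finger_force: 0.0
```

Emit:
servo_tool:
  motion:
    - [3.8, -3.3, 0, 0]
    - [7.6, -6.6, 0, 0]
    - [11.4, -9.9, 0, 0]
    - [15.2, -13.2, 0, 0]
    - [18, -15.8, 0, 0]

```text
t: 1.6
position: [0.5553, 0.0373, 0.2507]
tcp_rot: [-180.0, 0.0, 13.6]
force: [0.9, -0.7, 0.6]
gripper_width: 0.0853
finger_force: 0.0
```

Emit:
servo_tool:
  motion:
    - [3.1, -2.8, 0, -6]
    - [3.1, -2.8, 0.5, -14]
    - [3.1, -2.8, 1, -22]
    - [3.1, -2.8, 1, -30]
    - [3.1, -2.8, 1, -30]

```text
t: 2.1
position: [0.5775, 0.0695, 0.2404]
tcp_rot: [-179.9, 0.1, 43.6]
force: [-0.3, 0.4, 1.2]
gripper_width: 0.0854
finger_force: 0.0
```

```bash
python3 - <<'E'
from workcell import ctrl
import cv2,numpy as np
c=ctrl.get_calibration('wrist');print(c)
s=ctrl.sense();print(s['position'],s['tcp_rot'],s['joints'],s['t'])
im,d=ctrl.get_image('wrist');cv2.imwrite('pics/w1.png',im[:,:,::-1]);np.savez('w1.npz',im=im,d=d,pos=s['position'],rot=s['tcp_rot'],**c)
E
```

```text
{'fx': 309.70691628693146, 'fy': 309.70691628693146, 'cx': 316.91044391276506, 'cy': 200.9450555817176, 'T_tool_cam': array([[ 3.62734476e-04, -9.51453908e-01, -3.07791048e-01,
         7.87211175e-02],
       [ 9.99999908e-01,  4.15428468e-04, -1.05677525e-04,
         1.64037846e-04],
       [ 2.28412457e-04, -3.07790981e-01,  9.51453971e-01,
        -1.43942445e-01],
       [ 0.00000000e+00,  0.00000000e+00,  0.00000000e+00,
         1.00000000e+00]])}
[0.57747029 0.0694919  0.24042758] [-1.79935716e+02  7.12583240e-02  4.35529297e+01] [-1.04158392e+00  1.86569824e+01  4.90691413e+00  7.63458070e+01
 -4.25329284e-03  1.35405530e+02] 2.1
```

View pics/w1.png

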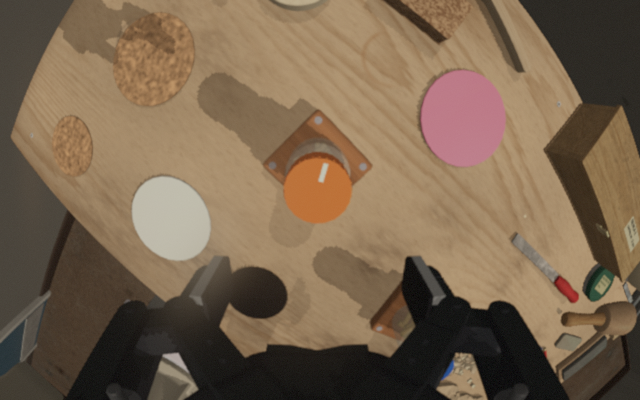

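The wrist view shows the orange cap centred near (318,188) with its stripe near (323,172). The mat is at (154,58). I'll refine the cap and mat positions by fisheye rays.

```bash
cat >> h.py <<'E'
from scipy.spatial.transform import Rotation as R
def wray(c,u,v,z):
    a=np.array([(u-c['cx']),(v-c['cy'])],float);r=np.hypot(*a);t=r/c['fx']
    d=np.array([*(a/max(r,1e-9)*np.sin(t)),np.cos(t)]);T=c['T_tool_cam'];W=R.from_euler('xyz',c['rot'],degrees=True).as_matrix()
    o=W@T[:3,3]+c['pos'];d=W@T[:3,:3]@d;return o+d*(z-o[2])/d[2]
E
python3 - <<'E'
from h import *
c=np.load('w1.npz');hsv=cv2.cvtColor(c['im'],cv2.COLOR_RGB2HSV)
for k,mask,box,z in [('o',cv2.inRange(hsv,(3,200,130),(14,255,255)),(275,145,360,230),.134),('m',cv2.inRange(hsv,(5,100,60),(20,255,255)),(105,5,200,112),.005)]:
    P=np.array([wray(c,*p[0],z)[:2] for p in blob(mask,box)],np.float32);P=cv2.convexHull(P)
    print(k,cv2.minEnclosingCircle(P),cv2.fitEllipse(P))
ct=blob(cv2.inRange(hsv,(0,0,170),(180,90,255)),(300,155,340,190));P=np.array([wray(c,*p[0],.134)[:2] for p in ct],np.float32);print('stripe',cv2.minAreaRect(P))
for p in [(318,112),(268,166),(368,166)]:print(wray(c,*p,.024))
E
```

```text
Traceback (most recent call last):
  File "h.py", line 7, in blob
    cs,_=cv2.findContours(k,cv2.RETR_EXTERNAL,cv2.CHAIN_APPROX_NONE);return max(cs,key=cv2.contourArea)
                                                                            ~~~^^^^^^^^^^^^^^^^^^^^^^^^
ValueError: max() iterable argument is empty
```

```bash
python3 - <<'E'
from h import *
c=np.load('w1.npz');hsv=cv2.cvtColor(c['im'],cv2.COLOR_RGB2HSV);print(hsv[200,318],hsv[172,323],hsv[60,150],hsv[30,250])
for k,mask,box,z in [('o',cv2.inRange(hsv,(3,190,165),(16,255,255)),(275,145,360,230),.134),('m',cv2.inRange(hsv,(5,110,60),(20,255,255)),(105,5,200,112),.005)]:
    P=np.array([wray(c,*p[0],z)[:2] for p in blob(mask,box)],np.float32);P=cv2.convexHull(P)
    print(k,cv2.minEnclosingCircle(P),cv2.fitEllipse(P))
for p in [(325,164),(321,182),(318,112),(268,166),(368,166)]:print(wray(c,*p,.134 if p[0] in (325,321) else .024))
E
```

```text
[ 13 178 189] [ 32  18 194] [ 15 117 165] [ 17  91 166]Traceback (most recent call last):
  File "<stdin>", line 4, in <module>
  File "h.py", line 7, in blob
    cs,_=cv2.findContours(k,cv2.RETR_EXTERNAL,cv2.CHAIN_APPROX_NONE);return max(cs,key=cv2.contourArea)
                                                                            ~~~^^^^^^^^^^^^^^^^^^^^^^^^
ValueError: max() iterable argument is empty
```

```bash
python3 - <<'E'
from h import *
c=np.load('w1.npz');hsv=cv2.cvtColor(c['im'],cv2.COLOR_RGB2HSV)
for k,mask,box,z in [('o',cv2.inRange(hsv,(3,150,150),(18,255,255)),(275,145,360,230),.134),('m',cv2.inRange(hsv,(5,102,60),(16,255,255)),(105,5,200,112),.005)]:
    P=np.array([wray(c,*p[0],z)[:2] for p in blob(mask,box)],np.float32);P=cv2.convexHull(P)
    print(k,cv2.minEnclosingCircle(P),cv2.fitEllipse(P))
for p in [(325,164),(321,182),(318,112),(268,166),(368,166)]:print(wray(c,*p,.134 if p[0] in (325,321) else .024))
E
```

```text
o ((0.5827311873435974, 0.07372912019491196), 0.029104560613632202) ((0.5825027823448181, 0.07385151088237762), (0.05704350769519806, 0.057709578424692154), 89.05220794677734)
m ((0.5378725528717041, 0.3353857696056366), 0.06654663383960724) ((0.5372902750968933, 0.33527010679244995), (0.1305379569530487, 0.1317896544933319), 10.852372169494629)
[0.60345356 0.08501366 0.134     ]
[0.59012917 0.07680503 0.134     ]
[0.62837448 0.11637961 0.024     ]
[0.54125313 0.11586751 0.024     ]
[0.62365725 0.02934973 0.024     ]
```

Emit:
servo_tool:
  motion:
    - [0.6, 0, 2, 0]
    - [0.6, 0, 4, 0]
    - [0.6, 0, 6, 0]
    - [0.6, 0, 8, 0]
    - [0.6, 0, 8, 0]

```text
t: 2.65
position: [0.5801, 0.0732, 0.1584]
tcp_rot: [-179.8, 0.2, 43.3]
force: [-0.4, 0.3, -0.3]
gripper_width: 0.0858
finger_force: 0.0
```

Emit:
servo_tool:
  motion:
    - [0, 0, 1.5, 0]
    - [0, 0, 3, 0]
    - [0, 0, 4.5, 0]
    - [0, 0, 6, 0]
    - [0, 0, 6, 0]

```text
t: 3.15
position: [0.5812, 0.0732, 0.1004]
tcp_rot: [-179.9, 0.1, 43.4]
force: [-0.4, -0.1, 0.6]
gripper_width: 0.0852
finger_force: 0.0
```

Emit:
servo_tool:
  motion:
    - [0, 0, 0, 0]
    - [0, 0, 0, 0]
    - [0, 0, 0, 0]
    - [0, 0, 0, 0]
    - [0, 0, 0, 0]
  gripper: 0.4
  grip_force: 40

```text
t: 3.65
position: [0.5833, 0.0733, 0.103]
tcp_rot: [179.9, -0.1, 43.5]
force: [-1.1, 0.5, 4.6]
gripper_width: 0.0572
finger_force: 42.8
```

Emit:
servo_tool:
  motion:
    - [0, 0, 0, 0]
    - [0, 0, 0, 0]
    - [0, 0, 0, 0]
    - [0, 0, 0, 0]
    - [0, 0, 0, 0]

```text
t: 4.15
position: [0.5833, 0.0733, 0.103]
tcp_rot: [179.9, -0.1, 43.5]
force: [-0.9, 1.2, 7.8]
gripper_width: 0.057
finger_force: 42.8
```

Emit:
servo_tool:
  motion:
    - [0, 0, 0, -4]
    - [0, 0, 0, -11]
    - [0, 0, 0, -18]
    - [0, 0, 0, -25]
    - [0, 0, 0, -32]

```text
t: 4.65
position: [0.5835, 0.0735, 0.103]
tcp_rot: [179.8, -0.1, 75.8]
force: [-0.6, 0.5, 6.2]
gripper_width: 0.057
finger_force: 42.9
```

Emit:
servo_tool:
  motion:
    - [0, 0, 0, -7]
    - [0, 0, 0, -14]
    - [0, 0, 0, -21]
    - [0, 0, 0, -28]
    - [0, 0, 0, -35]

```text
t: 5.15
position: [0.5835, 0.0735, 0.103]
tcp_rot: [179.8, 0.1, 110.8]
force: [-0.7, 1.2, 6.0]
gripper_width: 0.0572
finger_force: 42.9
```

Emit:
servo_tool:
  motion:
    - [0, 0, 0, -7]
    - [0, 0, 0, -14]
    - [0, 0, 0, -21]
    - [0, 0, 0, -28]
    - [0, 0, 0, -28]

```text
t: 5.65
position: [0.5835, 0.0735, 0.103]
tcp_rot: [179.9, 0.1, 138.7]
force: [-0.2, 1.1, 5.1]
gripper_width: 0.0568
finger_force: 42.9
```

```bash
python3 - <<'E'
from h import *
from workcell import ctrl
c=ctrl.get_calibration('wrist');s=ctrl.sense();print(s['position'],s['tcp_rot'],s['force'],s['moment'],s['finger_force'],s['t'])
im,d=ctrl.get_image('wrist');im2,_=ctrl.get_image('scene')
cv2.imwrite('pics/w2.png',np.hstack([cv2.resize(im[100:400,160:460],(400,400)),cv2.resize(im2[130:230,270:370],(400,400),interpolation=cv2.INTER_CUBIC)])[:,:,::-1])
E
```

```text
[0.58351722 0.07349364 0.10302096] [1.79862807e+02 1.36389225e-01 1.38656546e+02] [-0.2147072   1.09014814  5.09875781] [ 0.11129172 -0.03774673 -0.01479317] 42.88559675216675 5.65
```

View pics/w2.png

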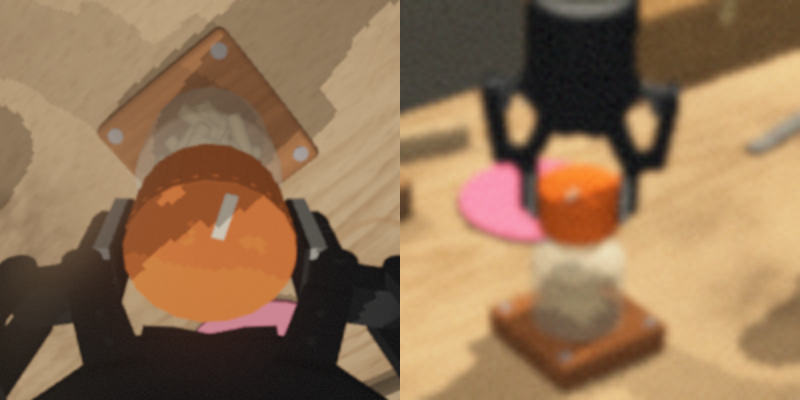

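The cap sits firmly in the pads. Its stripe is at the same place relative to the gripper as before, so it turned the full 95°. Next is the lift.

Emit:
servo_tool:
  motion:
    - [0, 0, -0.5, 0]
    - [0, 0, -1.5, 0]
    - [0, 0, -3, 0]
    - [0, 0, -5, 0]
    - [0, 0, -7, 0]

```text
t: 6.25
position: [0.5819, 0.0733, 0.1723]
tcp_rot: [-180.0, -0.0, 138.5]
force: [0.8, 0.1, -0.8]
gripper_width: 0.0566
finger_force: 42.6
```

```bash
python3 - <<'E'
from h import *
from workcell import ctrl
s=ctrl.sense();p=s['position'];a=np.radians(s['tcp_rot'][2]);d=np.array([.5374,.3345])-np.array([.582,.0737])
print(p,s['tcp_rot'],s['force'],s['gripper_width'],'shift',d@[np.cos(a),np.sin(a)],d@[np.sin(a),-np.cos(a)])
im,_=ctrl.get_image('wrist');im2,_=ctrl.get_image('scene')
cv2.imwrite('pics/w3.png',np.hstack([cv2.resize(im[100:400,160:460],(400,400)),cv2.resize(im2[100:230,250:380],(400,400),interpolation=cv2.INTER_CUBIC)])[:,:,::-1])
E
```

```text
[0.58193835 0.07333377 0.17234895] [-1.79975094e+02 -1.81074214e-02  1.38502010e+02] [ 0.75189115  0.09818874 -0.77225377] 0.05660920491861346 shift 0.2062089189491733 0.16578203082907778
```

View pics/w3.png

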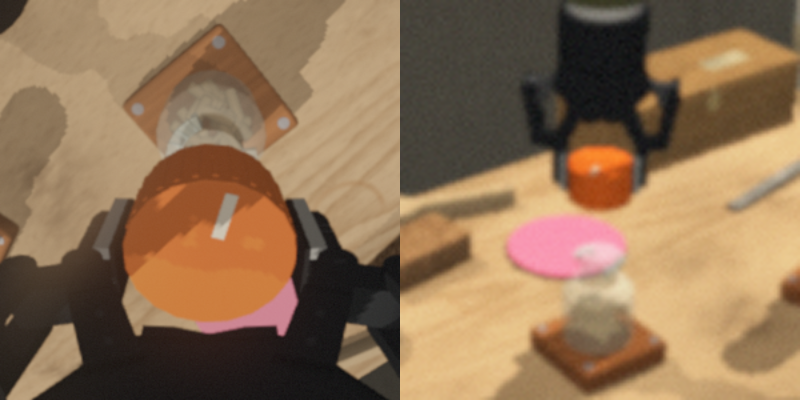

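The cap is clear of the jar and level in the grip. Now carrying it to the mat.

Emit:
servo_tool:
  motion:
    - [1.5, 1.2, 0, 0]
    - [4.2, 3.4, 0, 0]
    - [7.2, 5.8, 0, 0]
    - [10.2, 8.2, 0, 0]
    - [13.2, 10.6, 0, 0]

```text
t: 6.85
position: [0.5528, 0.2413, 0.1703]
tcp_rot: [-179.9, -0.0, 138.5]
force: [1.1, 0.9, -0.2]
gripper_width: 0.0568
finger_force: 42.7
```

Emit:
servo_tool:
  motion:
    - [3.0, 2.4, 0, 0]
    - [5.4, 4.4, 0, 0]
    - [7.0, 5.7, 1, 0]
    - [7.4, 6.0, 3, 0]
    - [7.4, 6.0, 5, 0]

```text
t: 7.35
position: [0.5372, 0.3356, 0.12]
tcp_rot: [-180.0, -0.0, 138.6]
force: [0.4, -0.2, -0.7]
gripper_width: 0.057
finger_force: 42.7
```

Emit:
servo_tool:
  motion:
    - [0, 0, 2, 0]
    - [0, 0, 4, 0]
    - [0, 0, 6, 0]
    - [0, 0, 8, 0]
    - [0, 0, 8, 0]

```text
t: 7.85
position: [0.535, 0.3328, 0.0372]
tcp_rot: [-179.6, -0.2, 138.5]
force: [-1.1, -0.7, -0.3]
gripper_width: 0.0569
finger_force: 42.8
```

```bash
python3 - <<'E'
from h import *
from workcell import ctrl
s=ctrl.sense();print(s['position'],s['tcp_rot'],s['force'],s['gripper_width'])
im,_=ctrl.get_image('wrist');im2,_=ctrl.get_image('scene')
cv2.imwrite('pics/w4.png',np.hstack([cv2.resize(im,(560,350)),cv2.resize(im2[180:310,180:310],(240,240),interpolation=cv2.INTER_CUBIC)[:,:] if 0 else cv2.copyMakeBorder(cv2.resize(im2[180:310,180:310],(240,240),interpolation=cv2.INTER_CUBIC),0,110,0,0,cv2.BORDER_CONSTANT)])[:,:,::-1])
E
```

```text
[0.53497597 0.33280106 0.0372442 ] [-1.79617181e+02 -1.64901209e-01  1.38503910e+02] [-1.05330477 -0.69667521 -0.33668611] 0.056885372501134464
```

View pics/w4.png

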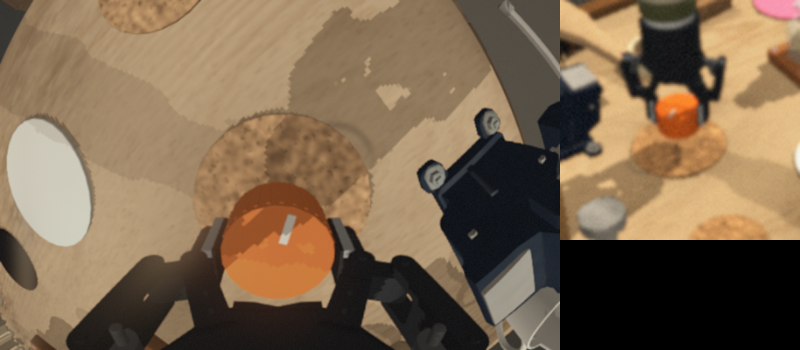

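The cap hangs level above the mat, and the fingers are clear of the vise to the right. Lowering until contact.

Emit:
servo_tool:
  motion:
    - [0, 0, 1, 0]
    - [0, 0, 2, 0]
    - [0, 0, 2.4, 0]
    - [0, 0, 2.4, 0]
    - [0, 0, 2.4, 0]

```text
t: 8.45
position: [0.5379, 0.3342, 0.0173]
tcp_rot: [-180.0, 0.0, 138.5]
force: [0.4, 0.2, -0.4]
gripper_width: 0.0571
finger_force: 42.8
```

Emit:
servo_tool:
  motion:
    - [0, 0, 0.1, 0]
    - [0, 0, 0.2, 0]
    - [0, 0, 0.3, 0]
    - [0, 0, 0.3, 0]
    - [0, 0, 0.3, 0]

```text
t: 8.95
position: [0.5379, 0.3342, 0.0143]
tcp_rot: [-180.0, 0.0, 138.5]
force: [-0.4, -0.1, -0.6]
gripper_width: 0.0567
finger_force: 42.8
```

Emit:
servo_tool:
  motion:
    - [0, 0, 0.1, 0]
    - [0, 0, 0.2, 0]
    - [0, 0, 0.3, 0]
    - [0, 0, 0.4, 0]
    - [0, 0, 0.4, 0]

```text
t: 9.45
position: [0.5377, 0.3341, 0.01]
tcp_rot: [-180.0, -0.0, 138.5]
force: [-0.3, 0.5, -0.6]
gripper_width: 0.0567
finger_force: 42.8
```

Emit:
servo_tool:
  motion:
    - [0, 0, 0.1, 0]
    - [0, 0, 0.2, 0]
    - [0, 0, 0.2, 0]
    - [0, 0, 0.2, 0]
    - [0, 0, 0.2, 0]

```text
t: 9.95
position: [0.5378, 0.3341, 0.0082]
tcp_rot: [-180.0, 0.0, 138.5]
force: [0.1, 0.0, -0.4]
gripper_width: 0.0569
finger_force: 42.7
```

Emit:
servo_tool:
  motion:
    - [0, 0, 0.1, 0]
    - [0, 0, 0.1, 0]
    - [0, 0, 0.2, 0]
    - [0, 0, 0.2, 0]
    - [0, 0, 0.2, 0]

```text
t: 10.45
position: [0.5379, 0.3342, 0.008]
tcp_rot: [180.0, 0.0, 138.5]
force: [-3.4, -2.6, 10.2]
gripper_width: 0.0566
finger_force: 43.7
```

Contact at 10 N. Releasing, then backing straight up.

Emit:
servo_tool:
  motion:
    - [0, 0, -0.1, 0]
    - [0, 0, -0.1, 0]
    - [0, 0, -0.1, 0]
    - [0, 0, -0.1, 0]
    - [0, 0, -0.1, 0]
  gripper: 1

```text
t: 10.95
position: [0.5378, 0.3341, 0.007]
tcp_rot: [-180.0, -0.0, 138.5]
force: [-1.5, 0.4, -0.5]
gripper_width: 0.0854
finger_force: 0.0
```

Emit:
servo_tool:
  motion:
    - [0, 0, 0, 0]
    - [0, 0, -0.5, 0]
    - [0, 0, -1.5, 0]
    - [0, 0, -3, 0]
    - [0, 0, -5, 0]

```text
t: 11.45
position: [0.5375, 0.334, 0.0578]
tcp_rot: [-179.9, -0.0, 138.5]
force: [-0.2, 0.7, 0.7]
gripper_width: 0.0855
finger_force: 0.0
```

Emit:
servo_tool:
  motion:
    - [0, 0, -3, 0]
    - [0, 0, -6, 0]
    - [0, 0, -9, 0]
    - [0, 0, -10, 0]
    - [0, 0, -10, 0]

```text
t: 11.95
position: [0.5392, 0.3348, 0.1599]
tcp_rot: [179.8, 0.1, 138.5]
force: [0.1, -0.1, 0.1]
gripper_width: 0.0854
finger_force: 0.0
```

```bash
python3 - <<'E'
from h import *
from workcell import ctrl
c=dict(ctrl.get_calibration('wrist'));s=ctrl.sense();c['pos']=s['position'];c['rot']=s['tcp_rot'];print(s['position'],s['force'],s['t'])
im,_=ctrl.get_image('wrist');hsv=cv2.cvtColor(im,cv2.COLOR_RGB2HSV)
ct=blob(cv2.inRange(hsv,(3,150,90),(18,255,255)),(250,100,390,330));P=np.array([wray(c,*p[0],.039)[:2] for p in ct],np.float32);print(cv2.boundingRect(ct),cv2.minEnclosingCircle(P))
cv2.imwrite('pics/w5.png',im[:,:,::-1])
E
```

```text
[0.53915783 0.3347893  0.15989243] [ 0.09016715 -0.12896761  0.08754175] 11.95
(283, 156, 65, 68) ((0.5356958508491516, 0.3353302776813507), 0.03159424662590027)
```

View pics/w5.png

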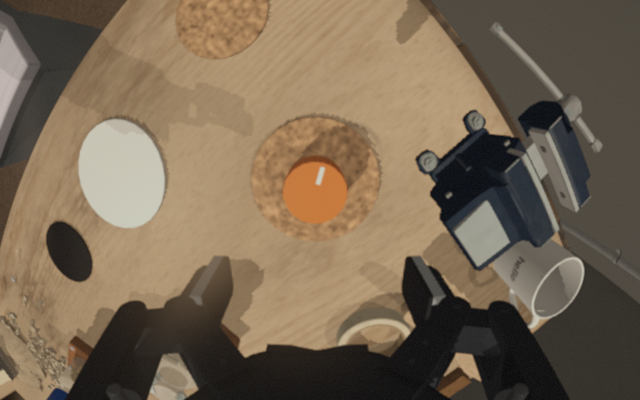

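The cap (315,192) stands upright in the middle of the mat (316,178), and the gripper touches nothing.

```bash
python3 -c "
from workcell import ctrl
print(ctrl.finish_job())"
```

```text
the job is handed in; nothing more can be done
None
```

I unscrewed the orange cap about 95°, lifted it clear of the jar and set it upright within about 3 mm of the cork mat's centre by the last wrist-camera reading. I kept clear of the blue-capped jar, and the job was handed in at about 12 s; no verdict came back.

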